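# Sweep the spare clamp screws into the parts tray's trough and shut its lid

## Robot

A 6-joint arm with a two-finger parallel gripper is mounted at the origin on a cart in front of the work surface, level with it; the furniture and walls round the work are solid. World frame = base frame: x ahead of the robot, y to its left, z up, the work surface at z = 0. Lengths are in m, angles in rad, forces in N, time in s.
With the tool pointing down it reaches from about 0.35 to 0.975 m from the base axis. Payload 4.9 kg.
Tool frame: the origin (TCP) lies midway between the tips of the shut fingers; the grasp point (between the pads) lies 19 mm behind it; z points along the fingers, y is the direction in which the jaws open and shut (so a half turn about z gives the same grasp; the last joint's range is limited). The gripper opens to 85 mm and grips with 20 to 120 N. Pads are 22 mm wide; open, the fingers measure 114 mm over their backs; the gripper's body (76 mm by 85 mm) begins 54 mm behind the grasp point. The pads swing forward as they close: fully open they stand 13 mm farther back than shut.
Start: joints at [1.194, 0.053, 1.613, -0, 1.476, -0.119], TCP at [0.159, 0.604, 0.231] pointing down, gripper open.
Joint ranges: [-3.01, 3.01], [-1.01, 2.22], [0.06, 2.58], [-1.02, 4.17], [0.09, 2.62], [-3.14, 3.14]. Speed limits (rad/s): [2.57, 2.57, 3.14, 3.14, 3.14, 3.14].

## Interface

Orientations are given as [roll, pitch, yaw] about the fixed x, y, z axes, in that order (R = Rz(yaw) Ry(pitch) Rx(roll)).
In Python, from cell import status, viewer, job gives the robot as it stands.
- The arm moves only by the tool jog_arm, never from a script. Its arguments are lists of equal length, an entry for each row: "grip": the opening, from 0 (shut) to 1 (fully open); "slide": the shift along the tool's x, y, z in cm, a list of three; "twist": the turn about the tool's z in rad. In form: {"grip": [grip, ...], "slide": [[dx, dy, dz], ...], "twist": [twist, ...]}. A call has 1 to 5 rows; each row is the pose to reach, as a shift and turn from the pose measured when the call began, along the tool's axes at that moment; what a row does not reach only later rows make up. A row lasts 1/12 s, in which the tool goes at most 41.7 mm and 7.16 degrees, less where a joint would pass 70% of its speed; a pose out of reach is approached as far as the arm can. A call with a gripper value outside its range is refused whole. The fingers move at their own pace and stop on an object; "grip_force" is the grip in N (left out, the last holds). Time passes only in rows, so rows that repeat a pose let the fingers close. It gives the time, the measured TCP pose, the force and the opening at its end, in the units of the state.
- status.observe(): the state, without advancing time (a new reading comes with each control period).
- viewer.get_image(name): name is "scene" or "top"; returns a dict with "pixels" (384x512x3 uint8, red, green, blue), "z_map" (384x512 float32, m along the optical axis (not along the pixel's ray), 0 where there is no reading), "fov_y" (degrees; the focal length in pixels is half the picture's height over the tangent of half this angle, whatever the lens; pixels are square), "cx", "cy" (the principal point, pixels), "dist_coeffs" ([k1, k2, p1, p2, k3] as OpenCV has them; the pictures are not rectified), "R" (3x3) and "t" (3): a world point X has camera coordinates R X + t. Camera axes: x right, y down, z forward; pixel columns grow to the right and rows downward; lengths in m; the calibration is good to about 2 mm. A picture is of the moment at which its call begins.
- job.hand_in(): hands the job in, once; it reports no verdict.
The state is a dict: "time_s": time; "qpos": joint angles; "dq": joint speeds; "effort": joint torques, N m; "tool_pos": TCP position; "tcp_rot": TCP orientation; "ft_force": force on the tool from outside, world axes, zero at the start; "moment": the same for the moment, N m; "width": finger opening in m.
Only numpy, scipy, OpenCV 4.12 (cv2) and the standard library are available. Lean on these libraries where they do the work, as an engineer would, in place of code of your own. Each camera call takes 0.05 s, during which the arm holds its last target.

## Task

The dialyser service is finished: with the closed fingers, sweep the three loose chrome clamp screws across the deck of the white parts tray into the trough along its right side, spread along it so that the lid can close over them, then push the trough's open lid over and press it fully shut. Only push the screws gently along; never grip or lift them. Leave the coil of pump tube on the deck, and the two vials and the small beaker standing to the right, where they are.

Things in the scene. Friction and masses are not known exactly. Their poses are not given: they have to be found in the camera images.
- tray: White plastic parts tray, fixed to the bench, 164 (its x) by 280 (its y) mm. Origin under its centre at bench height; its x points away from the robot, its y to the left, z up. All tray coordinates below are in this frame. A rim 6 mm thick rises to z = 50 mm round the front, back and left of its deck.
- deck_mid (a point): Middle of the tray's raised deck, on its top (tray x 0, y 25, z 40 mm). The deck is clear inside x -76..76, y -84..134 mm. On the right it has no rim: it ends in a rounded lip (6 mm radius) at y = -84 mm and drops into the trough. Mind the analyser behind the tray: 160 mm high, front face at world x = 603 mm.
- trough_mid (a point): Middle of the trough's floor (tray x 0, y -109, z 7 mm). The trough is 152 mm long and 50 mm wide inside (x -76..76, y -134..-84 mm), 33 mm deep below the deck. One layer deep: a screw in any attitude fits under the lid, one screw on top of another does not.
- tray_lid (a joint): Lid of the trough, aluminium, 3 mm thick, 162 mm long, hinged along the tray's right edge (hinge line along x at tray y -141, z 42 mm). 0 rad = shut, level over the trough, top at z = 43 mm, rolled edge 46 mm; 1.57 upright; up to 1.9 leaning out to the right. Starts open at 1.5 to 1.75. Stiff hinge (0.03 N m, 0.5 N at the edge): it stays at any angle and must be pushed down all the way.
- lid_edge (a point): Middle of the lid's free edge, 60 mm from the hinge line; moves with the lid. To the right of the open lid stands a fixed glass beaker, 119 mm high, 110 mm across, its centre at world x 510, y -70 mm.
- screw_0_center (a point): Centre of a loose chrome clamp screw, 28 g: round flange 27 mm across with a narrower cap, 17 mm high, standing on its flange on the tray's deck (centre 8.5 mm above the deck). It slides when pushed from the side and drops over the lip into the trough.
- screw_1_center (a point): Centre of a loose chrome clamp screw, 28 g: round flange 27 mm across with a narrower cap, 17 mm high, standing on its flange on the tray's deck (centre 8.5 mm above the deck). It slides when pushed from the side and drops over the lip into the trough.
- screw_2_center (a point): Centre of a loose chrome clamp screw, 28 g: round flange 27 mm across with a narrower cap, 17 mm high, standing on its flange on the tray's deck (centre 8.5 mm above the deck). It slides when pushed from the side and drops over the lip into the trough.
- coil: Tied coil of clear pump tube, 67 mm across, 21 mm high, 30 g, loose, lying on the left part of the tray's deck; origin under its centre. To be left in place.
- vial_tall_a: Standing glass vial, 24 mm across, 56 mm high, loose on the bench well to the right of the tray, beyond the large beaker; origin under its centre.
- vial_tall_b: Another such vial in the same area.
- small_beaker: Small glass beaker, 55 mm across, 56 mm high, loose on the bench well to the right of the tray, beyond the large beaker; origin under its centre.

How it is judged:
By the outcome, as a careful person would: the job done as asked, in the order asked, and still so for the second after the job is handed in, with the robot touching nothing.
It also fails if it takes over 51 s, if anything falls off the work surface, if the arm or the gripper's body presses on something with over 40 N, if the wrist force passes 120 N, or if a joint passes its speed limit or range.

## Working session

There is one attempt and no reset: what is moved stays moved. The work goes in short steps, Python scripts to look and compute and a tool call to move; the robot and the scene stay as the last step left them, time stands still between calls to the robot, and variables do not carry over. Pictures are saved under pics/ and viewed, and the job is handed in when it is done.

Besides the shell and the picture viewer there is one more tool, called after ">>>" by a JSON object that holds its "name" and its "arguments", one argument or row to a line. jog_arm: Moves the arm, as the interface text tells. Its arguments: {"type":"object","properties":{"grip":{"type":"array","items":{"type":"number"}},"slide":{"type":"array","items":{"type":"array","items":{"type":"number"}}},"twist":{"type":"array","items":{"type":"number"}},"grip_force":{"type":"number"}},"required":["grip","slide","twist"]}

```bash
ls; mkdir -p pics
cat > h.py <<'E'
import numpy as np, cv2
from cell import status, viewer, job
def grab(n,fn=None):
    im=viewer.get_image(n)
    if fn: cv2.imwrite(fn,cv2.cvtColor(im["pixels"],cv2.COLOR_RGB2BGR))
    return im
def K(im):
    h=im["pixels"].shape[0]; f=h/2/np.tan(np.radians(im["fov_y"])/2)
    return np.array([[f,0,im["cx"]],[0,f,im["cy"]],[0,0,1.]])
def rays(im,uv):
    return cv2.undistortPoints(np.array(uv,float).reshape(-1,1,2),K(im),np.array(im["dist_coeffs"],float)).reshape(-1,2)
def depth_pts(im,uv):
    uv=np.array(uv); r=rays(im,uv); z=im["z_map"][uv[:,1].astype(int),uv[:,0].astype(int)]
    P=np.c_[r*z[:,None],z]; return (P-np.array(im["t"]))@np.array(im["R"])
def cloud(im):
    v,u=np.mgrid[0:384,0:512]; return depth_pts(im,np.c_[u.ravel(),v.ravel()]).reshape(384,512,3)
def onplane(im,uv,z):
    r=rays(im,uv); R=np.array(im["R"]);t=np.array(im["t"]); C=-R.T@t; d=np.c_[r,np.ones(len(r))]@R
    return C+d*((z-C[2])/d[:,2])[:,None]
def proj(im,P):
    R=np.array(im["R"]); return cv2.projectPoints(np.array(P,float).reshape(-1,1,3),cv2.Rodrigues(R)[0],np.array(im["t"],float),K(im),np.array(im["dist_coeffs"],float))[0].reshape(-1,2)
E
python3 - <<'E'
from h import *
print(status.observe())
for n in("scene","top"):
    im=grab(n,f"pics/{n}0.png"); print(n,im["fov_y"],im["cx"],im["cy"],im["dist_coeffs"],-np.array(im["R"]).T@np.array(im["t"]),np.array(im["R"])[2])
    np.savez(f"{n}0.npz",**im)
E
```

```text
pics
{'time_s': 0.0, 'qpos': array([ 1.19403723e+00,  5.33775706e-02,  1.61431549e+00, -3.91002204e-05,
        1.47597629e+00, -1.18983996e-01]), 'dq': array([-0.00072456,  0.00055412, -0.00083459, -0.00055104, -0.00077414,
       -0.00104572]), 'effort': array([ 8.32165347e-05, -3.93668890e+01, -3.70181179e+01, -1.49531393e-04,
        6.68260807e-03,  1.27843037e-06]), 'tool_pos': array([0.15909925, 0.60376225, 0.23003733]), 'tcp_rot': array([-3.13952602e+00, -2.07869462e-04,  2.88382108e+00]), 'ft_force': array([-0.24226874, -0.18889798,  0.03525011]), 'moment': array([ 0.01030109, -0.01229335,  0.02137704]), 'width': 0.08522246518451769}
scene 50.197807409608245 247.7052153949062 192.8525139626805 [-0.02131056  0.          0.          0.          0.        ] [ 0.00633367 -0.57328654  0.61948798] [ 0.49089667  0.66476965 -0.56311789]
top 43.833009335532 262.8918588209941 192.4854479955814 [-0.03844971  0.          0.          0.          0.        ] [0.41097578 0.096986   1.10341603] [ 0.07193701 -0.00301659 -0.99740462]
```

View pics/scene0.png

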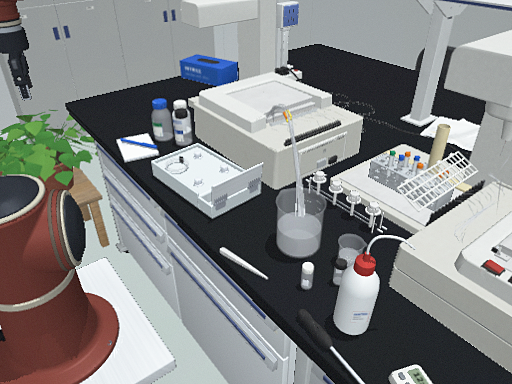

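View pics/top0.png

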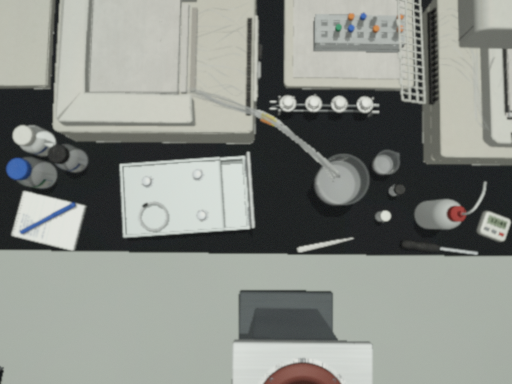

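Run:
```python
from h import *
im=dict(np.load("top0.npz"))
c=cloud(im)
crop=cv2.cvtColor(im["pixels"],cv2.COLOR_RGB2BGR)[140:250,105:275]
cv2.imwrite("pics/crop0.png",cv2.resize(crop,None,fx=4.5,fy=4.5,interpolation=cv2.INTER_CUBIC))
for u,v in[(147,181),(198,174),(202,215),(154,216),(180,200),(235,195),(130,185),(250,190),(123,195),(220,195),(150,200),(262,115),(300,143),(225,97),(60,120),(200,145)]:
    print((u,v),c[v,u].round(4))
# tray outline
P=c[145:245,110:262]; m=(P[...,2]>.03)&(P[...,2]<.06)
print(np.unique((P[m][:,2]*1000).round(),return_counts=True))
mm=((m)&(P[...,0]<.59)).astype(np.uint8)
cn=max(cv2.findContours(mm,0,2)[0],key=cv2.contourArea)
q=np.array([P[y,x] for x,y in cn[:,0]])
r=cv2.minAreaRect((q[:,:2]*1000).astype(np.float32)); print(r)
d=c[140:250,115:262]; s=(abs(d[...,2]-.057)<.004)
n,l,st,ce=cv2.connectedComponentsWithStats(s.astype(np.uint8))
for i in range(1,n):
    if st[i,4]>5: print(st[i],d[l==i].mean(0).round(4))
```

```text
(147, 181) [0.5086 0.3501 0.0555]
(198, 174) [0.5256 0.2377 0.0554]
(202, 215) [0.4351 0.2262 0.0602]
(154, 216) [0.4319 0.336  0.0391]
(180, 200) [0.4682 0.2781 0.0427]
(235, 195) [0.4833 0.1577 0.0085]
(130, 185) [0.5006 0.392  0.0393]
(250, 190) [0.4877 0.121  0.1075]
(123, 195) [0.4774 0.4047 0.047 ]
(220, 195) [0.4808 0.1895 0.0397]
(150, 200) [0.4674 0.3457 0.0405]
(262, 115) [0.6159 0.0979 0.2403]
(300, 143) [0.5743 0.0234 0.1873]
(225, 97) [0.6521 0.1675 0.2281]
(60, 120) [0.6197 0.5045 0.1616]
(200, 145) [0.5996 0.2419 0.0012]
(array([30., 31., 32., 33., 34., 35., 36., 37., 38., 39., 40., 41., 42.,
       43., 44., 45., 46., 47., 48., 49., 50., 51., 52., 53., 54., 55.,
       56., 57., 58., 59., 60.]), array([   2,    6,    7,    4,    7,   27,   55,  168,  443,  746, 1130,
       1240, 1123,  821,  476,  207,   86,   68,   83,  136,  168,  154,
        124,   93,   51,   58,   66,   56,   70,   52,   23]))
((477.56927490234375, 268.4836730957031), (164.5468292236328, 281.20123291015625), 4.876688003540039)
[77 30  9  9 61] [0.5259 0.2412 0.0572]
[27 37  9  9 61] [0.509  0.3519 0.0572]
[30 62 23 10 55] [0.4562 0.3274 0.058 ]
[ 23  65  31  27 130] [0.4195 0.3379 0.057 ]
[82 70  9 11 58] [0.4356 0.229  0.0575]
```

View pics/crop0.png

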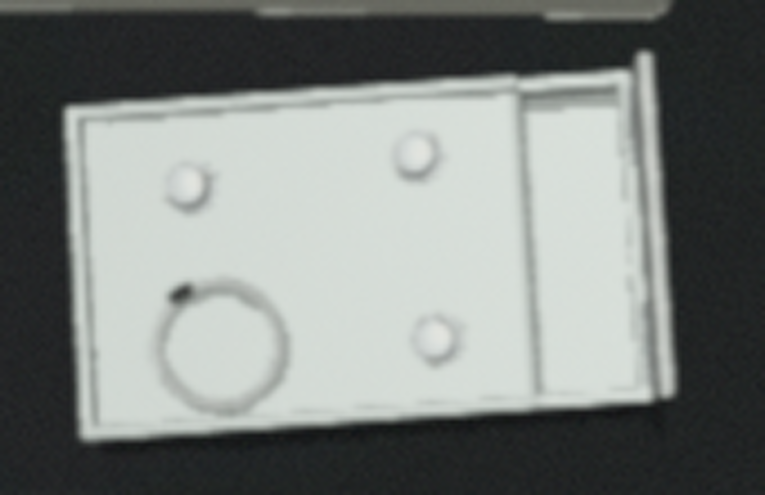

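```bash
cat >> h.py <<'E'
from scipy.spatial.transform import Rotation as Ro
C0=np.array([.4776,.2685]);TH=np.radians(4.88)
ex=np.array([np.cos(TH),np.sin(TH)]);ey=np.array([-np.sin(TH),np.cos(TH)])
def t2w(x,y,z): return np.r_[C0+ex*x/1e3+ey*y/1e3,z/1e3]
def w2t(p): d=np.asarray(p)[...,:2]-C0; return np.stack([d@ex,d@ey],-1)*1e3
def st():
    s=status.observe(); R=Ro.from_euler('xyz',s['tcp_rot']).as_matrix(); return s,np.array(s['tool_pos']),R
def plan(pts,ang=None):
    "pts tray mm; ang deg: desired angle of tool y axis in tray frame (mod 180)"
    s,p,R=st(); print('t',round(s['time_s'],2),'tray',w2t(p).round(1),'z',round(p[2]*1e3,1),'F',np.round(s['ft_force'],1),'w',round(s['width'],3))
    for q in pts: print(q,'slide cm',(R.T@(t2w(*q)-p)*100).round(2))
    y=np.degrees(np.arctan2(R[1,1],R[0,1]))-np.degrees(TH)
    if ang is not None: d=(ang-y+90)%180-90; print('yang',y.round(1),'world turn',d.round(1),'twist',(-np.radians(d)*1).round(3),'tilt',(R[:,2]).round(4))
E
python3 - <<'E'
from h import *
s,p,R=st()
for n,q in dict(A=(.5259,.2412),B=(.509,.3519),C=(.4356,.229)).items(): print(n,w2t(q).round(1))
im=dict(np.load("top0.npz"));c=cloud(im)
P=c[145:245,238:262].reshape(-1,3);P=P[(P[:,2]>.06)&(P[:,2]<.2)]; print(P[:,2].max(),np.c_[w2t(P),P[:,2]*1e3][::12].round(0))
plan([(46,10,110),(46,8,44)],0)
E
```

```text
A [ 45.8 -31.3]
B [38.4 80.4]
C [-45.2 -35.8]
0.10878738955366583 [[  79. -145.  101.]
 [  72. -147.  107.]
 [  66. -146.  100.]
 [  66. -140.   60.]
 [  54. -148.  109.]
 [  49. -147.  105.]
 [  42. -147.  104.]
 [  36. -146.  103.]
 [  32. -143.   83.]
 [  26. -143.   80.]
 [  20. -142.   77.]
 [  14. -142.   69.]
 [   8. -141.   69.]
 [  -0. -146.  104.]
 [  -6. -145.  103.]
 [ -13. -145.  103.]
 [ -19. -147.  106.]
 [ -25. -146.  106.]
 [ -29. -140.   60.]
 [ -36. -150.  105.]
 [ -42. -149.  105.]
 [ -49. -149.  103.]
 [ -55. -148.  105.]
 [ -61. -143.   90.]
 [ -65. -150.  106.]
 [ -72. -147.  103.]
 [ -78. -147.  107.]]
t 0.1 tray [-288.8  361.2] z 230.2 F [0.2 0.8 0.2] w 0.085
(46, 10, 110) slide cm [-43.34 -21.79  12.05]
(46, 8, 44) slide cm [-43.41 -21.97  18.65]
yang 70.3 world turn -70.3 twist 1.228 tilt [-7.0e-04 -1.7e-03 -1.0e+00]
```

>>> {"name": "jog_arm", "arguments": {
  "grip": [0, 0, 0, 0, 0],
  "slide": [
    [-4, -2, 0],
    [-8, -4, 0],
    [-12, -6, 0],
    [-16, -8, 0],
    [-20, -10, 0]
  ],
  "twist": [0.12, 0.24, 0.36, 0.48, 0.6]
}}

```text
time_s: 0.52
tool_pos: [0.3162, 0.4647, 0.2297]
tcp_rot: [-3.139, 0.001, 2.279]
ft_force: [0.4, -0.2, -0.2]
width: 0.0258
```

Run:
```python
from h import *
plan([(46,10,150),(46,8,44)],0)
```

```text
t 0.52 tray [-144.1  209.3] z 229.7 F [ 0.4 -0.2 -0.2] w 0.026
(46, 10, 150) slide cm [-27.27   3.85   7.99]
(46, 8, 44) slide cm [-27.42   3.75  18.59]
yang 35.7 world turn -35.7 twist 0.623 tilt [-0.0011 -0.0023 -1.    ]
```

>>> {"name": "jog_arm", "arguments": {
  "grip": [0, 0, 0, 0, 0],
  "slide": [
    [-4, 0.6, 0],
    [-8, 1.2, 0],
    [-12, 1.8, 0],
    [-16, 2.4, 0],
    [-20, 3, 2]
  ],
  "twist": [0.12, 0.24, 0.36, 0.48, 0.6]
}}

```text
time_s: 0.93
tool_pos: [0.4699, 0.3335, 0.2152]
tcp_rot: [3.136, -0.001, 1.672]
ft_force: [2.1, 0.3, 0.9]
width: -0.0003
```

Run:
```python
from h import *
plan([(46,8,80),(46,8,44)],0)
```

```text
t 0.93 tray [-2.1 65.4] z 215.2 F [2.1 0.3 0.9] w -0.0
(46, 8, 80) slide cm [-5.82  4.64 13.55]
(46, 8, 44) slide cm [-5.83  4.62 17.15]
yang 0.9 world turn -0.9 twist 0.016 tilt [ 0.0055  0.0011 -1.    ]
```

>>> {"name": "jog_arm", "arguments": {
  "grip": [0, 0, 0, 0, 0],
  "slide": [
    [-3, 2.3, 1],
    [-5.8, 4.6, 4],
    [-5.8, 4.6, 8],
    [-5.8, 4.6, 12],
    [-5.8, 4.6, 13.5]
  ],
  "twist": [0.016, 0.016, 0.016, 0.016, 0.016]
}}

```text
time_s: 1.35
tool_pos: [0.5187, 0.2779, 0.0732]
tcp_rot: [-3.137, 0.002, 1.654]
ft_force: [-1.3, 0.1, -1.2]
width: 0.0002
```

Run:
```python
from h import *
plan([(46,8,80),(46,8,44)],0)
im=grab("scene","pics/s1.png")
i=cv2.imread("pics/s1.png")[110:240,120:300]; cv2.imwrite("pics/s1c.png",cv2.resize(i,None,fx=4,fy=4,interpolation=cv2.INTER_CUBIC))
```

```text
t 1.35 tray [41.7  5.9] z 73.2 F [-1.3  0.1 -1.2] w 0.0
(46, 8, 80) slide cm [ 0.21  0.42 -0.69]
(46, 8, 44) slide cm [0.22 0.44 2.91]
yang -0.1 world turn 0.1 twist -0.002 tilt [-0.0045 -0.0027 -1.    ]
```

View pics/s1c.png

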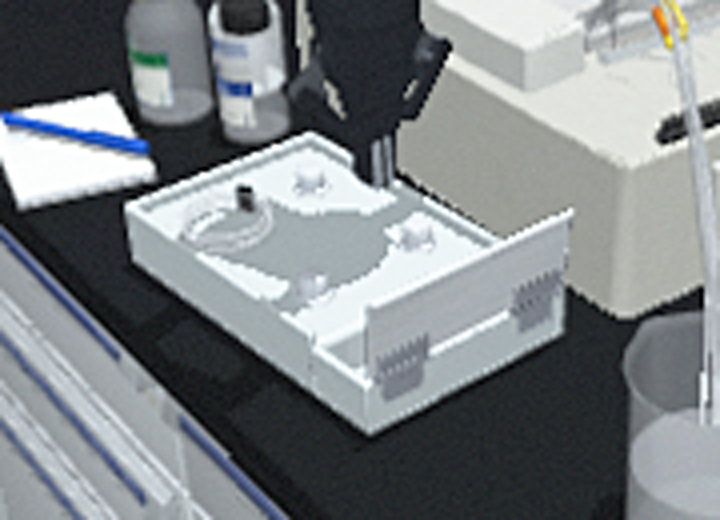

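The picture shows the closed fingers (crop px ~380,170) behind screw A (~415,235), with the lid upright and screws and coil undisturbed.

>>> {"name": "jog_arm", "arguments": {
  "grip": [0, 0, 0, 0, 0],
  "slide": [
    [0.2, 0.4, 0.8],
    [0.2, 0.4, 1.6],
    [0.2, 0.4, 2.2],
    [0.2, 0.4, 2.7],
    [0.2, 0.4, 2.8]
  ],
  "twist": [0, 0, 0, 0, 0]
}}

```text
time_s: 1.82
tool_pos: [0.5208, 0.2802, 0.0434]
tcp_rot: [-3.134, 0.003, 1.655]
ft_force: [-0.5, -0.4, -0.9]
width: -0.0
```

Run:
```python
from h import *
plan([(46,8,44),(46,-78,44),(46,-92,44)],0)
```

```text
t 1.82 tray [44.   7.9] z 43.4 F [-0.5 -0.4 -0.9] w -0.0
(46, 8, 44) slide cm [ 0.01  0.2  -0.06]
(46, -78, 44) slide cm [-8.59  0.21 -0.04]
(46, -92, 44) slide cm [-9.99  0.21 -0.03]
yang -0.1 world turn 0.1 twist -0.001 tilt [-0.0076 -0.0039 -1.    ]
```

>>> {"name": "jog_arm", "arguments": {
  "grip": [0, 0, 0, 0, 0],
  "slide": [
    [-0.8, 0.2, -0.1],
    [-1.5, 0.2, -0.1],
    [-2.2, 0.2, -0.1],
    [-2.9, 0.2, -0.1],
    [-3.6, 0.2, -0.1]
  ],
  "twist": [0, 0, 0, 0, 0]
}}

```text
time_s: 2.23
tool_pos: [0.5263, 0.2436, 0.0451]
tcp_rot: [-3.135, 0.003, 1.655]
ft_force: [-0.5, 0.4, -0.2]
width: -0.0001
```

Run:
```python
from h import *
plan([(46,-78,44),(46,-92,44)],0)
im=grab("scene","pics/s2.png")
i=cv2.imread("pics/s2.png")[110:240,120:300]; cv2.imwrite("pics/s2c.png",cv2.resize(i,None,fx=4,fy=4,interpolation=cv2.INTER_CUBIC))
```

```text
t 2.23 tray [ 46.4 -28.9] z 45.1 F [-0.5  0.4 -0.2] w -0.0
(46, -78, 44) slide cm [-4.91 -0.03  0.13]
(46, -92, 44) slide cm [-6.31 -0.03  0.13]
yang -0.1 world turn 0.1 twist -0.001 tilt [-0.0067 -0.0036 -1.    ]
```

View pics/s2c.png

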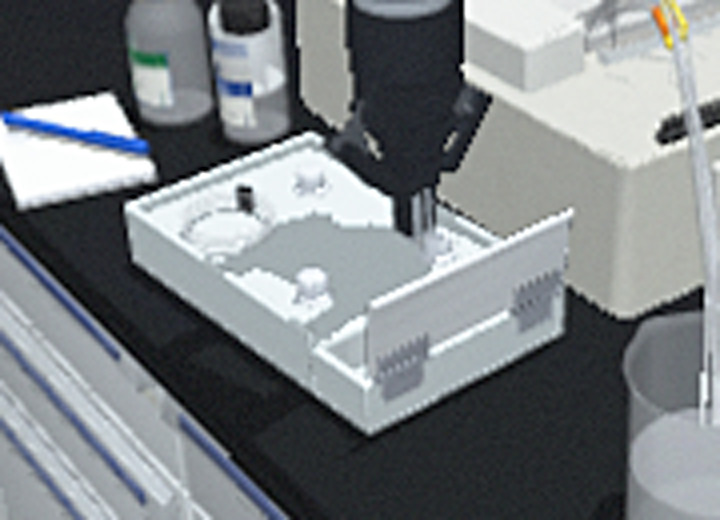

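The screw rides ahead of the fingers (crop ~438,242). I'll continue the push.

>>> {"name": "jog_arm", "arguments": {
  "grip": [0, 0, 0, 0, 0],
  "slide": [
    [-0.7, 0, 0.05],
    [-1.4, 0, 0.1],
    [-2.1, 0, 0.1],
    [-2.8, 0, 0.1],
    [-3.5, 0, 0.1]
  ],
  "twist": [0, 0, 0, 0, 0]
}}

```text
time_s: 2.7
tool_pos: [0.5291, 0.2069, 0.0439]
tcp_rot: [-3.134, 0.004, 1.654]
ft_force: [-0.4, -0.0, -0.9]
width: 0.0
```

>>> {"name": "jog_arm", "arguments": {
  "grip": [0, 0, 0, 0, 0],
  "slide": [
    [-0.6, 0, 0],
    [-1.2, 0, 0],
    [-1.8, 0, 0],
    [-2.4, 0, 0],
    [-2.8, 0, 0]
  ],
  "twist": [0, 0, 0, 0, 0]
}}

```text
time_s: 3.12
tool_pos: [0.5315, 0.1783, 0.044]
tcp_rot: [-3.134, 0.004, 1.654]
ft_force: [-0.0, 0.5, -0.7]
width: 0.0001
```

```bash
cat >> h.py <<'E'
def pics(k):
    for n,(a,b,c,d) in dict(scene=(110,240,120,300),top=(140,250,105,275)).items():
        im=grab(n,f"pics/{n}{k}.png"); i=cv2.imread(f"pics/{n}{k}.png")[a:b,c:d]
        cv2.imwrite(f"pics/{n}{k}c.png",cv2.resize(i,None,fx=4,fy=4,interpolation=cv2.INTER_CUBIC)); np.savez(f"{n}{k}.npz",**im)
    a,b=[cv2.imread(f"pics/{n}{k}c.png") for n in("scene","top")]
    cv2.imwrite(f"pics/{k}.png",cv2.resize(np.hstack([a[:440],b[:440]]),None,fx=.57,fy=.57,interpolation=cv2.INTER_AREA))
E
python3 - <<'E'
from h import *
plan([(46,-60,44),(46,-60,90),(-45,5,90)],0)
pics("p3")
E
```

```text
t 3.12 tray [ 46.1 -94.5] z 44.0 F [-0.   0.5 -0.7] w 0.0
(46, -60, 44) slide cm [ 3.45 -0.01 -0.01]
(46, -60, 90) slide cm [ 3.43 -0.05 -4.61]
(-45, 5, 90) slide cm [ 9.91 -9.16 -4.57]
yang -0.1 world turn 0.1 twist -0.002 tilt [-0.0072 -0.0049 -1.    ]
```

View pics/p3.png

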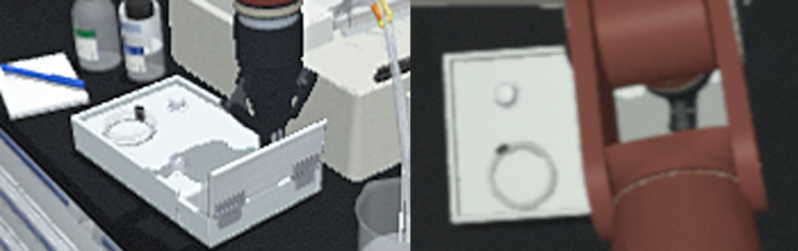

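Screw A is no longer visible on the deck, and the arm hides the trough. Next is C.

>>> {"name": "jog_arm", "arguments": {
  "grip": [0, 0, 0, 0, 0],
  "slide": [
    [1, 0, -2],
    [3, -1, -4.5],
    [6, -4, -5],
    [9, -7.5, -5],
    [10, -9.2, -4.5]
  ],
  "twist": [0, 0, 0, 0, 0]
}}

```text
time_s: 3.63
tool_pos: [0.431, 0.2732, 0.0913]
tcp_rot: [-3.137, 0.002, 1.655]
ft_force: [-0.0, 0.3, -0.9]
width: 0.0002
```

Run:
```python
from h import *
plan([(-45,-1,44)],0)
pics("p4")
```

```text
t 3.63 tray [-46.    8.7] z 91.3 F [-0.   0.3 -0.9] w 0.0
(-45, -1, 44) slide cm [-0.96  0.13  4.73]
yang -0.1 world turn 0.1 twist -0.001 tilt [-0.0046 -0.0022 -1.    ]
```

View pics/p4.png

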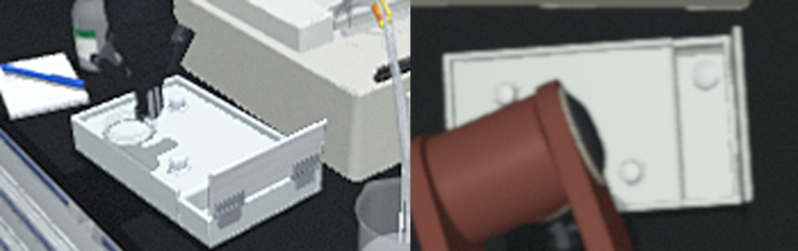

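A lies in the trough near its back end (right panel ~705,73), and C still stands at ~631,171.

>>> {"name": "jog_arm", "arguments": {
  "grip": [0, 0, 0, 0, 0],
  "slide": [
    [-0.8, 0.1, 1.5],
    [-0.8, 0.1, 3],
    [-0.8, 0.1, 4],
    [-0.8, 0.1, 4.5],
    [-0.8, 0.1, 4.7]
  ],
  "twist": [0, 0, 0, 0, 0]
}}

```text
time_s: 4.15
tool_pos: [0.4294, 0.2636, 0.0403]
tcp_rot: [-3.13, 0.005, 1.657]
ft_force: [-0.5, -0.6, 0.2]
width: -0.0
```

>>> {"name": "jog_arm", "arguments": {
  "grip": [0, 0, 0, 0, 0],
  "slide": [
    [-0.7, 0, 0],
    [-1.4, 0, 0],
    [-2.1, 0, 0],
    [-2.8, 0, 0],
    [-3.5, 0, 0]
  ],
  "twist": [0, 0, 0, 0, 0]
}}

```text
time_s: 4.57
tool_pos: [0.433, 0.228, 0.041]
tcp_rot: [-3.131, 0.005, 1.657]
ft_force: [-0.5, 0.9, 0.3]
width: -0.0003
```

Run:
```python
from h import *
plan([(-45,-94,44)],0)
pics("p5")
```

```text
t 4.57 tray [-47.9 -36.6] z 41.0 F [-0.5  0.9  0.3] w -0.0
(-45, -94, 44) slide cm [-5.74  0.29 -0.28]
yang 0.0 world turn -0.0 twist 0.001 tilt [-0.0103 -0.0054 -0.9999]
```

View pics/p5.png

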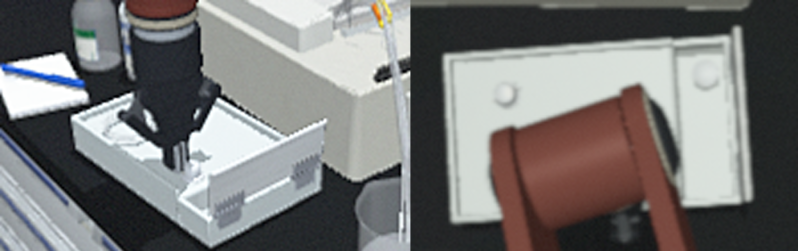

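Tool is right at deck height; raise it 2–3 mm while pushing on. The screw is in front of the fingers.

>>> {"name": "jog_arm", "arguments": {
  "grip": [0, 0, 0, 0, 0],
  "slide": [
    [-0.6, 0.1, -0.15],
    [-1.3, 0.1, -0.25],
    [-2, 0.2, -0.25],
    [-2.7, 0.2, -0.25],
    [-3.4, 0.2, -0.25]
  ],
  "twist": [0, 0, 0, 0, 0]
}}

```text
time_s: 5.08
tool_pos: [0.4378, 0.1933, 0.0435]
tcp_rot: [-3.13, 0.005, 1.656]
ft_force: [0.6, 0.1, -0.2]
width: 0.0003
```

>>> {"name": "jog_arm", "arguments": {
  "grip": [0, 0, 0, 0, 0],
  "slide": [
    [-0.6, 0, 0],
    [-1.2, 0, 0],
    [-1.8, 0, 0],
    [-2.3, 0, 0],
    [-2.4, 0, 0]
  ],
  "twist": [0, 0, 0, 0, 0]
}}

```text
time_s: 5.5
tool_pos: [0.4399, 0.1686, 0.0435]
tcp_rot: [-3.13, 0.005, 1.655]
ft_force: [0.3, 0.4, -0.6]
width: -0.0002
```

Run:
```python
from h import *
plan([(-45,-50,120),(40,40,120),(44,108,120)],-13)
```

```text
t 5.5 tray [-46.1 -96.4] z 43.5 F [ 0.3  0.4 -0.6] w -0.0
(-45, -50, 120) slide cm [ 4.6   0.02 -7.67]
(40, 40, 120) slide cm [13.61  8.51 -7.81]
(44, 108, 120) slide cm [20.41  8.9  -7.85]
yang -0.1 world turn -12.9 twist 0.226 tilt [-0.0107 -0.0061 -0.9999]
```

>>> {"name": "jog_arm", "arguments": {
  "grip": [0, 0, 0, 0, 0],
  "slide": [
    [1, 0, -2.5],
    [3, 1, -6],
    [6, 3, -8],
    [9.5, 5, -8],
    [13, 7, -8]
  ],
  "twist": [0, 0, 0.05, 0.1, 0.15]
}}

```text
time_s: 5.92
tool_pos: [0.5017, 0.3066, 0.1249]
tcp_rot: [-3.136, 0.004, 1.502]
ft_force: [1.0, -0.8, 0.6]
width: 0.0003
```

Run:
```python
from h import *
plan([(45,111,120),(45,111,60)],-13)
```

```text
t 5.92 tray [27.3 35.9] z 124.9 F [ 1.  -0.8  0.6] w 0.0
(45, 111, 120) slide cm [7.7  0.6  0.45]
(45, 111, 60) slide cm [7.72 0.63 6.45]
yang -8.8 world turn -4.2 twist 0.073 tilt [-0.0059 -0.0039 -1.    ]
```

>>> {"name": "jog_arm", "arguments": {
  "grip": [0, 0, 0, 0, 0],
  "slide": [
    [2.7, 0.2, 0.4],
    [5.4, 0.4, 0.4],
    [7.4, 0.6, 0.4],
    [7.7, 0.6, 0.6],
    [7.7, 0.6, 2]
  ],
  "twist": [0.03, 0.073, 0.073, 0.073, 0.073]
}}

```text
time_s: 6.33
tool_pos: [0.5145, 0.3849, 0.1068]
tcp_rot: [-3.14, 0.002, 1.431]
ft_force: [0.3, 0.1, 0.8]
width: -0.0002
```

Run:
```python
from h import *
plan([(45,111,120),(45,111,44)],-13)
pics("p6")
im=dict(np.load("topp6.npz"));c=cloud(im)
d=c[140:250,115:262]; T=w2t(d.reshape(-1,3)).reshape(*d.shape[:2],2)
s=(abs(d[...,2]-.057)<.004)&(T[...,0]>-10)
n,l,stt,ce=cv2.connectedComponentsWithStats(s.astype(np.uint8))
for i in range(1,n):
    if stt[i,4]>15: print(stt[i],w2t(d[l==i].mean(0)).round(1))
```

```text
t 6.33 tray [ 46.6 112.8] z 106.8 F [0.3 0.1 0.8] w -0.0
(45, 111, 120) slide cm [-0.21 -0.12 -1.32]
(45, 111, 44) slide cm [-0.2  -0.11  6.28]
yang -12.9 world turn -0.1 twist 0.002 tilt [-0.0014 -0.0014 -1.    ]
[27 37 10  9 62] [38.6 79.8]
```

View pics/p6.png

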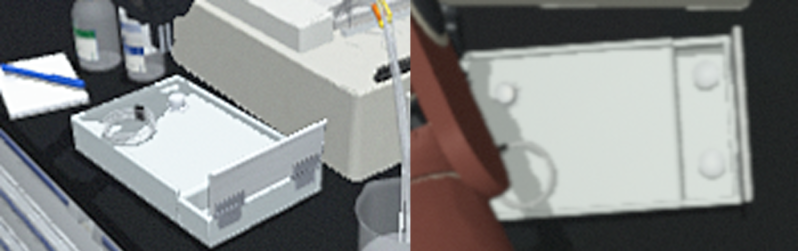

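A (706,73) and C (711,164) are in the trough, well apart. B is still at 507,93.

>>> {"name": "jog_arm", "arguments": {
  "grip": [0, 0, 0, 0, 0],
  "slide": [
    [-0.2, -0.1, 2],
    [-0.2, -0.1, 4],
    [-0.2, -0.1, 5.2],
    [-0.2, -0.1, 5.7],
    [-0.2, -0.1, 6]
  ],
  "twist": [0, 0, 0, 0, 0]
}}

```text
time_s: 6.85
tool_pos: [0.5081, 0.3775, 0.0401]
tcp_rot: [-3.129, 0.011, 1.428]
ft_force: [-4.9, -2.9, 8.3]
width: 0.0002
```

Run:
```python
from h import *
plan([(45,111,44),(0,-84,44)],-13)
```

```text
t 6.85 tray [ 39.7 106. ] z 40.1 F [-4.9 -2.9  8.3] w 0.0
(45, 111, 44) slide cm [ 0.6  0.4 -0.4]
(0, -84, 44) slide cm [-19.41   0.43  -0.18]
yang -13.1 world turn 0.1 twist -0.001 tilt [-0.0138 -0.0092 -0.9999]
```

>>> {"name": "jog_arm", "arguments": {
  "grip": [0, 0, 0, 0, 0],
  "slide": [
    [0.1, 0.1, -0.3],
    [0.1, 0.1, -0.4],
    [-0.5, 0.1, -0.4],
    [-1.2, 0.1, -0.4],
    [-1.9, 0.1, -0.4]
  ],
  "twist": [0, 0, 0, 0, 0]
}}

```text
time_s: 7.27
tool_pos: [0.5068, 0.3583, 0.0451]
tcp_rot: [-3.13, 0.01, 1.428]
ft_force: [-0.2, 1.0, -0.2]
width: -0.0002
```

Run:
```python
from h import *
plan([(0,-94,44)],-13)
```

```text
t 7.27 tray [36.8 87. ] z 45.1 F [-0.2  1.  -0.2] w -0.0
(0, -94, 44) slide cm [-18.46   0.51   0.3 ]
yang -13.1 world turn 0.1 twist -0.001 tilt [-0.0125 -0.0085 -0.9999]
```

>>> {"name": "jog_arm", "arguments": {
  "grip": [0, 0, 0, 0, 0],
  "slide": [
    [-0.8, 0, 0.05],
    [-1.6, 0, 0.1],
    [-2.4, 0, 0.1],
    [-3.2, 0, 0.1],
    [-4, 0, 0.1]
  ],
  "twist": [0, 0, 0, 0, 0]
}}

```text
time_s: 7.68
tool_pos: [0.501, 0.3177, 0.0445]
tcp_rot: [-3.13, 0.01, 1.428]
ft_force: [-0.3, 0.3, -0.1]
width: -0.0001
```

Run:
```python
from h import *
plan([(0,-94,44)],-13)
pics("p7")
```

```text
t 7.68 tray [27.5 47.1] z 44.5 F [-0.3  0.3 -0.1] w -0.0
(0, -94, 44) slide cm [-14.36   0.52   0.19]
yang -13.1 world turn 0.1 twist -0.001 tilt [-0.0126 -0.0086 -0.9999]
```

View pics/p7.png

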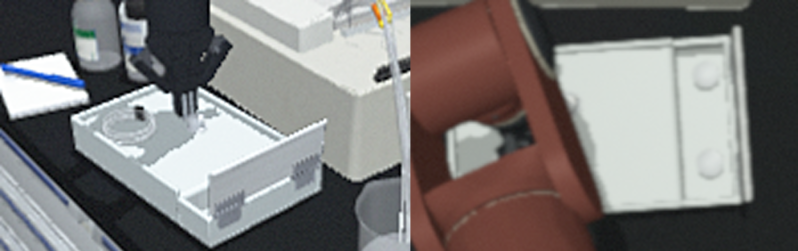

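Run:
```python
from h import *
im=dict(np.load("topp7.npz"));im2=dict(np.load("scenep7.npz"))
i=cv2.cvtColor(im["pixels"],cv2.COLOR_RGB2BGR)[165:205,165:200]
j=cv2.cvtColor(im2["pixels"],cv2.COLOR_RGB2BGR)[145:185,190:225]
cv2.imwrite("pics/z7.png",np.hstack([cv2.resize(a,None,fx=10,fy=10,interpolation=cv2.INTER_CUBIC) for a in(i,j)]))
# predicted
s,p,R=st()
for x in(15,21,27): print(x,proj(im,[t2w(x,22,57)]).round(1),proj(im2,[t2w(x,22,57)]).round(1))
print(w2t(onplane(im,[[176,185]],.057)))
```

```text
15 [[173.  189.4]] [[202.1 161.4]]
21 [[172.9 186.7]] [[203.8 160.6]]
27 [[172.7 184. ]] [[205.6 159.9]]
[[24.17172838 14.87065438]]
```

View pics/z7.png

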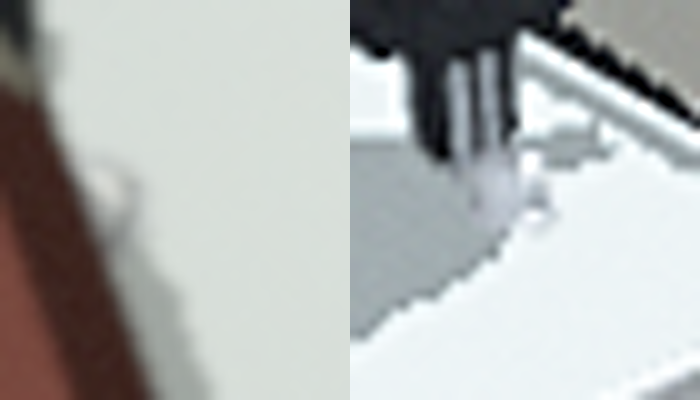

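Screw B sits in front of the fingers, offset by about 3 mm, which is fine. I'll continue and watch.

>>> {"name": "jog_arm", "arguments": {
  "grip": [0, 0, 0, 0, 0],
  "slide": [
    [-0.8, 0, 0.05],
    [-1.6, 0, 0.05],
    [-2.4, 0.1, 0.05],
    [-3.2, 0.1, 0.1],
    [-4, 0.2, 0.1]
  ],
  "twist": [0, 0, 0, 0, 0]
}}

```text
time_s: 8.2
tool_pos: [0.4968, 0.2766, 0.0435]
tcp_rot: [-3.13, 0.011, 1.427]
ft_force: [0.7, 1.1, -0.2]
width: 0.0
```

>>> {"name": "jog_arm", "arguments": {
  "grip": [0, 0, 0, 0, 0],
  "slide": [
    [-0.8, 0, 0],
    [-1.6, 0, 0],
    [-2.4, 0, 0.05],
    [-3.2, 0, 0.05],
    [-4, 0, 0.05]
  ],
  "twist": [0, 0, 0, 0, 0]
}}

```text
time_s: 8.62
tool_pos: [0.4909, 0.2362, 0.0434]
tcp_rot: [-3.13, 0.011, 1.427]
ft_force: [-0.9, 0.0, -0.6]
width: -0.0001
```

Run:
```python
from h import *
plan([(0,-96,44)],-13)
pics("p8")
im2=dict(np.load("scenep8.npz"));j=cv2.cvtColor(im2["pixels"],cv2.COLOR_RGB2BGR)[140:220,190:270]
cv2.imwrite("pics/z8.png",cv2.resize(j,None,fx=6,fy=6,interpolation=cv2.INTER_CUBIC))
```

```text
t 8.62 tray [ 10.5 -33.3] z 43.4 F [-0.9  0.  -0.6] w -0.0
(0, -96, 44) slide cm [-6.34  0.4   0.01]
yang -13.1 world turn 0.1 twist -0.002 tilt [-0.0135 -0.0093 -0.9999]
```

View pics/z8.png

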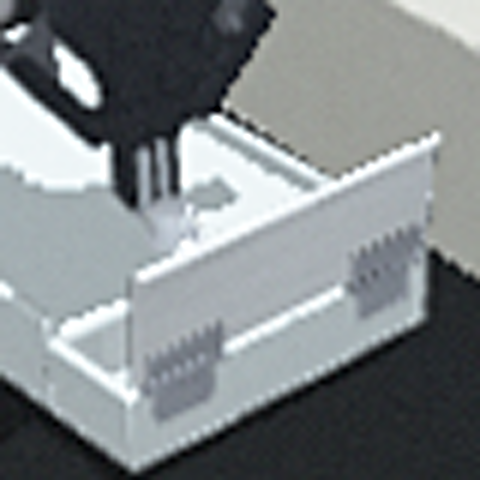

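View pics/p8.png

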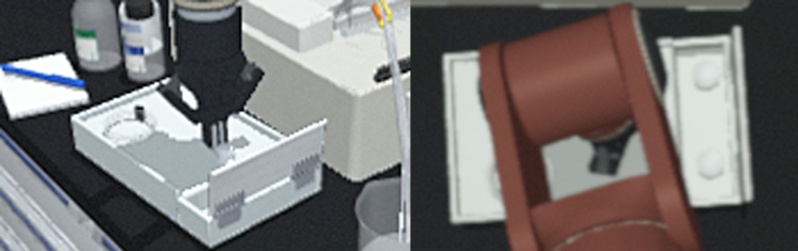

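Screw B is still ahead of the fingers (zoom ~165,225). One more push over the lip.

>>> {"name": "jog_arm", "arguments": {
  "grip": [0, 0, 0, 0, 0],
  "slide": [
    [-0.7, 0, 0],
    [-1.4, 0, 0],
    [-2.1, 0, 0],
    [-2.8, 0, 0],
    [-3.5, 0, 0]
  ],
  "twist": [0, 0, 0, 0, 0]
}}

```text
time_s: 9.13
tool_pos: [0.4856, 0.2005, 0.0437]
tcp_rot: [-3.129, 0.012, 1.426]
ft_force: [0.2, -0.3, -0.4]
width: -0.0002
```

>>> {"name": "jog_arm", "arguments": {
  "grip": [0, 0, 0, 0, 0],
  "slide": [
    [-0.6, 0, 0],
    [-1.2, 0, 0],
    [-1.8, 0, 0],
    [-2.4, 0, 0],
    [-2.7, 0, 0]
  ],
  "twist": [0, 0, 0, 0, 0]
}}

```text
time_s: 9.55
tool_pos: [0.4815, 0.173, 0.044]
tcp_rot: [-3.129, 0.012, 1.425]
ft_force: [-0.1, -0.5, 0.7]
width: 0.0004
```

Run:
```python
from h import *
plan([(-10,-20,150)],0)
```

```text
t 9.55 tray [ -4.2 -95.5] z 44.0 F [-0.1 -0.5  0.7] w 0.0
(-10, -20, 150) slide cm [  7.09  -2.42 -10.66]
yang -13.2 world turn 13.2 twist -0.231 tilt [-0.0141 -0.0099 -0.9999]
```

>>> {"name": "jog_arm", "arguments": {
  "grip": [0, 0, 0, 0, 0],
  "slide": [
    [1, 0, -3],
    [3, -1, -6.5],
    [5.5, -2, -10],
    [8, -2.5, -13],
    [10, -2.5, -15]
  ],
  "twist": [0, -0.06, -0.12, -0.18, -0.23]
}}

```text
time_s: 9.97
tool_pos: [0.4739, 0.2791, 0.1974]
tcp_rot: [-3.132, 0.006, 1.659]
ft_force: [1.7, 1.1, 0.2]
width: 0.0002
```

Run:
```python
from h import *
plan([(-20,-185,190)],0)
pics("p9")
```

```text
t 9.97 tray [-2.7 10.9] z 197.4 F [1.7 1.1 0.2] w 0.0
(-20, -185, 190) slide cm [-19.58  -1.78   0.89]
yang 0.2 world turn -0.2 twist 0.003 tilt [-0.0095 -0.0072 -0.9999]
```

View pics/topp9c.png

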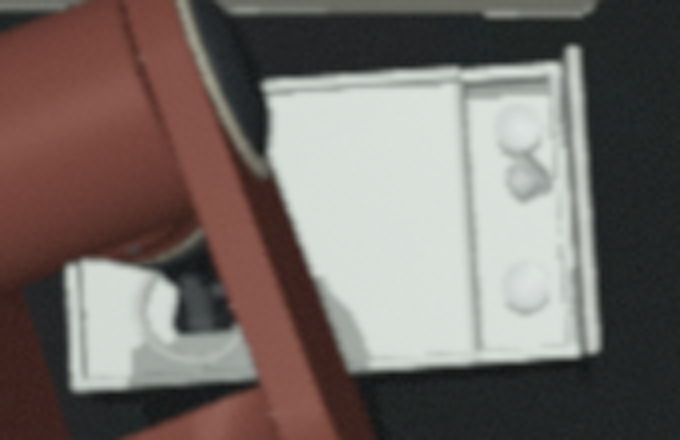

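Run:
```python
from h import *
im=dict(np.load("topp9.npz"));c=cloud(im)
i=cv2.cvtColor(im["pixels"],cv2.COLOR_RGB2BGR)[158:225,220:258]
cv2.imwrite("pics/z9.png",cv2.resize(i,None,fx=9,fy=9,interpolation=cv2.INTER_CUBIC))
np.set_printoptions(linewidth=200)
print((c[164:192,226:246,2]*1e3).round(0).astype(int))
for u,v in[(105+518/4,140+128/4),(105+527/4,140+178/4),(105+527/4,140+287/4)]: print(w2t(onplane(im,[[u,v]],.02)).round(0))
```

```text
[[   8    8   11    8    8   10    5    7    0   11    8    8    5    7    9    7    6   38   40   52]
 [   6   10   11    8   10    8    8    7    9   11   11    8   12    9    9    7    5   41   48   56]
 [   4   10    7   10    9    7   25   23   20   22   23    5    9    7    5    7    8   41   47   49]
 [  13   11    8   10   24   26   20   24   24   22   21   25    7    5    6    7    7   40   44   45]
 [   5   11    5    5   24   27   24   23   25   26   27   24   24   11    6    6    8   42   43   48]
 [  11    6    9   22   27   29   27   19   24   27   29   27   26   27    8    6    7   42   42   48]
 [   8    6    7   26   22   26   25   23   25   25   28   25   25   28   10    8    6   41   37   46]
 [   7    7   23   23   24   26   21   25   26   22   25   27   23   30   12    7    9   41   41   46]
 [   9    8   19   24   24   24   27   23   22   24   24   26   24   26    5    4    7   39   39   47]
 [   9    9    7   21   24   24   23   25   26   27   23   24   25   27    9   11    8   38   37   47]
 [   7    8    8   27   27   25   25   26   26   29   25   27   24   2
[... 1132 characters left out ...]
27   27   25   21    8   44   42]
 [   9    7   11    8    5   11   28   28   25   28   29   22   24   22    8   22    5    8   43   40]
 [   8    5    8    4    7   10    7   26   26   25   25   22   23   10   10   13    7    6   38   43]
 [   9    9    9    4    4    8    8    8    9   25   23   19    4    8    8    9    5    4   42   41]
 [   8    5    5    7    8    9    9   10    6   14    7   11    8   11   11    9    6    7   39   45]
 [   6   13    7    5    9    6    8   12    6    8   11    7    5    8   12   11    8    6   41   42]
 [   6    5   15    8    7    7    9   10    6    8   11   10    6    7    7   10    7    6   39   43]]
[[  48. -114.]]
[[  19. -117.]]
[[ -43. -113.]]
```

View pics/z9.png

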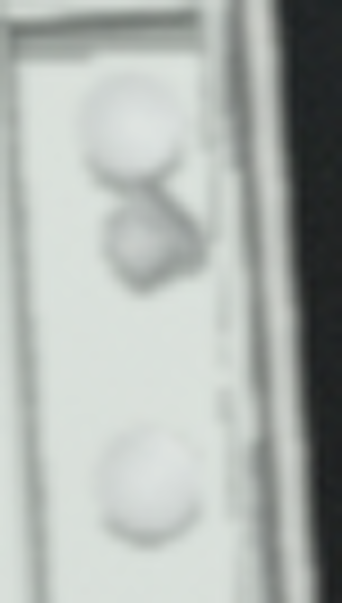

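In the top crop: A (518,128) and C (527,287) lie flange-up in the trough, with tops at z≈25. B (527,178) lies on its side, top ≈34, beside A and not on it, so they're a single layer below the lid. Next, the lid.

>>> {"name": "jog_arm", "arguments": {
  "grip": [0, 0, 0, 0, 0],
  "slide": [
    [-4, -0.5, 0.5],
    [-8, -1, 0.5],
    [-12, -1.5, 0.5],
    [-16, -2, 0.5],
    [-19.5, -2.7, 0.7]
  ],
  "twist": [0, 0, 0, 0, 0]
}}

```text
time_s: 10.48
tool_pos: [0.4652, 0.081, 0.1917]
tcp_rot: [-3.135, 0.006, 1.658]
ft_force: [0.0, -0.7, 0.4]
width: 0.0001
```

Run:
```python
from h import *
plan([(-30,-187,120),(-30,-187,80)],0)
```

```text
t 10.48 tray [ -28.3 -185.7] z 191.7 F [ 0.  -0.7  0.4] w 0.0
(-30, -187, 120) slide cm [-0.09 -0.12  7.17]
(-30, -187, 80) slide cm [-0.06 -0.09 11.17]
yang 0.1 world turn -0.1 twist 0.002 tilt [-0.0063 -0.0062 -1.    ]
```

>>> {"name": "jog_arm", "arguments": {
  "grip": [0, 0, 0, 0, 0],
  "slide": [
    [-0.1, 0, 3],
    [-0.1, 0, 6],
    [-0.1, 0, 8.5],
    [-0.1, 0, 10],
    [-0.1, 0, 11]
  ],
  "twist": [0, 0, 0, 0, 0]
}}

```text
time_s: 10.9
tool_pos: [0.4616, 0.0784, 0.0776]
tcp_rot: [-3.128, 0.005, 1.656]
ft_force: [-0.4, -0.4, -1.0]
width: 0.0001
```

Run:
```python
from h import *
plan([(-30,-152,80),(-30,-129,81)],0)
pics("p10")
```

```text
t 10.9 tray [ -32.1 -188. ] z 77.6 F [-0.4 -0.4 -1. ] w 0.0
(-30, -152, 80) slide cm [ 3.6   0.21 -0.26]
(-30, -129, 81) slide cm [ 5.9   0.2  -0.37]
yang 0.0 world turn -0.0 twist 0.0 tilt [-0.0127 -0.0065 -0.9999]
```

View pics/p10.png

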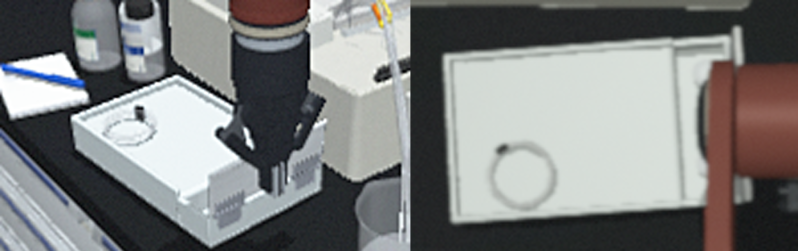

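The fingers stand right of the lid (left panel ~275,180), and the deck is empty apart from the coil. Pushing the lid over.

>>> {"name": "jog_arm", "arguments": {
  "grip": [0, 0, 0, 0, 0],
  "slide": [
    [1.2, 0, -0.3],
    [2.4, 0, -0.3],
    [3.6, 0, -0.3],
    [4.8, 0, -0.3],
    [5.9, 0, -0.3]
  ],
  "twist": [0, 0, 0, 0, 0]
}}

```text
time_s: 11.42
tool_pos: [0.4579, 0.1381, 0.0827]
tcp_rot: [-3.131, 0.006, 1.657]
ft_force: [-0.7, -0.9, -0.6]
width: 0.0001
```

Run:
```python
from h import *
plan([(-30,-120,74),(-30,-113,64.5),(-30,-108.5,53.6),(-30,-107,47),(-30,-107,43)],0)
```

```text
t 11.42 tray [ -30.7 -128.2] z 82.7 F [-0.7 -0.9 -0.6] w 0.0
(-30, -120, 74) slide cm [0.83 0.08 0.86]
(-30, -113, 64.5) slide cm [1.53 0.09 1.81]
(-30, -108.5, 53.6) slide cm [1.99 0.1  2.9 ]
(-30, -107, 47) slide cm [2.14 0.11 3.56]
(-30, -107, 43) slide cm [2.15 0.11 3.96]
yang 0.1 world turn -0.1 twist 0.001 tilt [-0.01   -0.0066 -0.9999]
```

>>> {"name": "jog_arm", "arguments": {
  "grip": [0, 0, 0, 0, 0],
  "slide": [
    [0.5, 0, 0.4],
    [0.9, 0, 0.9],
    [1.2, 0, 1.3],
    [1.5, 0, 1.8],
    [1.8, 0, 2.2]
  ],
  "twist": [0, 0, 0, 0, 0]
}}

```text
time_s: 11.83
tool_pos: [0.456, 0.1559, 0.0598]
tcp_rot: [-3.131, 0.006, 1.657]
ft_force: [1.3, -1.1, 1.1]
width: -0.0002
```

Run:
```python
from h import *
plan([(-30,-108.5,53.6),(-30,-107,47),(-30,-107,43)],0)
pics("p11")
```

```text
t 11.83 tray [ -31.1 -110.4] z 59.8 F [ 1.3 -1.1  1.1] w -0.0
(-30, -108.5, 53.6) slide cm [0.19 0.12 0.62]
(-30, -107, 47) slide cm [0.35 0.13 1.28]
(-30, -107, 43) slide cm [0.35 0.13 1.68]
yang 0.0 world turn -0.0 twist 0.001 tilt [-0.0105 -0.0069 -0.9999]
```

View pics/p11.png

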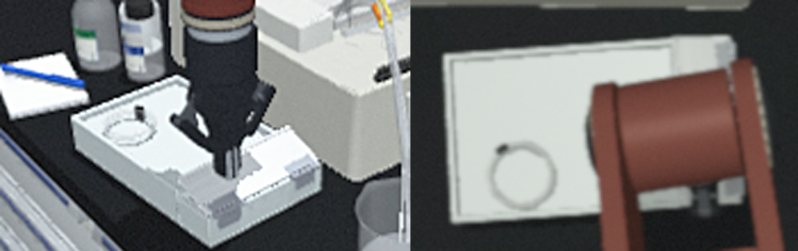

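The lid is folding over nicely. Press it down slowly.

>>> {"name": "jog_arm", "arguments": {
  "grip": [0, 0, 0, 0, 0],
  "slide": [
    [0.2, 0, 0.4],
    [0.3, 0, 0.8],
    [0.3, 0, 1.2],
    [0.3, 0, 1.5],
    [0.3, 0, 1.65]
  ],
  "twist": [0, 0, 0, 0, 0]
}}

```text
time_s: 12.35
tool_pos: [0.4548, 0.1588, 0.0433]
tcp_rot: [-3.128, 0.006, 1.657]
ft_force: [-5.1, -1.1, 13.0]
width: -0.0001
```

Run:
```python
from h import *
plan([(-30,-100,43)],0)
```

```text
t 12.35 tray [ -32.  -107.4] z 43.3 F [-5.1 -1.1 13. ] w -0.0
(-30, -100, 43) slide cm [0.74 0.2  0.02]
yang 0.1 world turn -0.1 twist 0.001 tilt [-0.0134 -0.007  -0.9999]
```

>>> {"name": "jog_arm", "arguments": {
  "grip": [0, 0, 0],
  "slide": [
    [0, 0, 0.1],
    [0, 0, 0.1],
    [0, 0, 0.1]
  ],
  "twist": [0, 0, 0]
}}

```text
time_s: 12.6
tool_pos: [0.4548, 0.1588, 0.0433]
tcp_rot: [-3.126, 0.006, 1.657]
ft_force: [-3.8, 0.3, 9.2]
width: -0.0001
```

>>> {"name": "jog_arm", "arguments": {
  "grip": [0, 0, 0, 0, 0],
  "slide": [
    [0, 0, -1],
    [0, 0, -3],
    [0, 0, -6],
    [0, 0, -10],
    [4, 0, -13]
  ],
  "twist": [0, 0, 0, 0, 0]
}}

```text
time_s: 13.02
tool_pos: [0.4556, 0.1903, 0.172]
tcp_rot: [-3.131, 0.008, 1.651]
ft_force: [2.0, 0.5, 0.0]
width: 0.0001
```

>>> {"name": "jog_arm", "arguments": {
  "grip": [0, 0, 0, 0, 0],
  "slide": [
    [4, -1, -1],
    [8, -2, -2],
    [12, -4, -3],
    [16, -7, -3],
    [19, -10, -3]
  ],
  "twist": [0, 0, 0, 0, 0]
}}

```text
time_s: 13.43
tool_pos: [0.3506, 0.3646, 0.2033]
tcp_rot: [-3.133, 0.006, 1.651]
ft_force: [-0.1, 0.8, 1.0]
width: 0.0001
```

Run:
```python
from h import *
plan([],0)
pics("p12")
im=dict(np.load("topp12.npz"));c=cloud(im);T=w2t(c.reshape(-1,3)).reshape(384,512,2)
for y0,y1 in[(-138,-130),(-130,-120),(-120,-110),(-110,-100),(-100,-90),(-90,-85),(-84,-79),(-75,-60)]:
  print(y0,y1,[round(float(np.median(c[...,2][(T[...,1]>y0)&(T[...,1]<y1)&(T[...,0]>a)&(T[...,0]<a+40)]))*1e3,1) for a in(-70,-20,30)])
```

```text
t 13.43 tray [-118.3  106.5] z 203.3 F [-0.1  0.8  1. ] w 0.0
yang -0.3 world turn 0.3 twist -0.005 tilt [-0.0076 -0.0064 -1.    ]
-138 -130 [44.9, 43.4, 45.4]
-130 -120 [45.1, 44.4, 44.9]
-120 -110 [44.2, 44.1, 44.0]
-110 -100 [44.6, 44.1, 44.6]
-100 -90 [44.8, 44.3, 44.3]
-90 -85 [44.3, 44.4, 44.5]
-84 -79 [46.3, 45.9, 46.6]
-75 -60 [40.9, 41.3, 41.2]
```

View pics/p12.png

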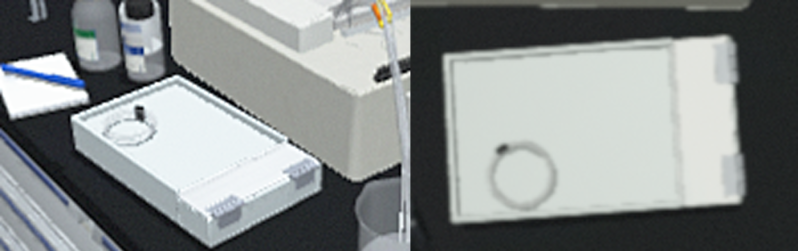

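View pics/topp12.png

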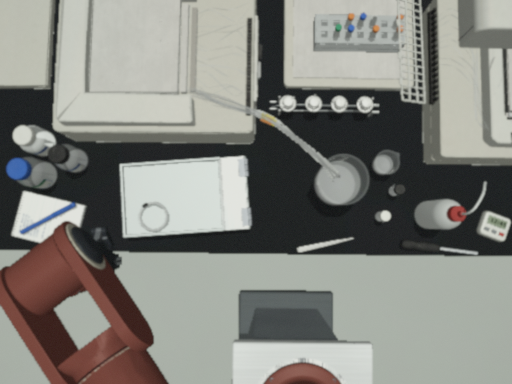

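The lid is level: depth shows 44–45 mm across it and 46 mm at the rolled edge, on a deck that reads 41. The coil (154,216), vials (384,216 and 397,190) and small beaker (385,162) are where they started, and the arm is clear. I'll let it settle, then hand in.

>>> {"name": "jog_arm", "arguments": {
  "grip": [0, 0, 0],
  "slide": [
    [0, 0, 0],
    [0, 0, 0],
    [0, 0, 0]
  ],
  "twist": [0, 0, 0]
}}

```text
time_s: 13.78
tool_pos: [0.3481, 0.3652, 0.2022]
tcp_rot: [-3.131, 0.006, 1.657]
ft_force: [0.1, -0.3, -0.9]
width: -0.0002
```

```bash
python3 -c "
from h import *
print(job.hand_in())"
```

```text
the job is handed in; nothing more can be done
None
```

I swept the three screws one at a time into the trough with the closed fingers, then pushed the lid over and pressed it shut. The job was handed in at about 13.8 s.

**Screws:** they came to rest in a single layer at about tray x +48, +19 and −43 mm. Two are flange-up. The third lies on its side close beside the one at +48, about 29 mm between centres, so the spread is uneven. Their highest point is about 34 mm, below the lid.

**Lid:** I pressed with about 13 N at a tool height of 43.3 mm, against a nominal shut top of 43 mm. The last picture shows it level, reading 44–45 mm with the edge at 46 mm. The deck reads about 1 mm high in the same picture, so I take the lid as fully shut.

**Other items:** the coil, both vials and the small beaker showed no visible movement.

**Contact to note:** the fingertips touched the deck once, at about 8 N upward, while coming down behind the third screw. I raised them before pushing, and it had no visible effect.

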